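# Sort a mixed-up glasswasher rack by kind

## Task

The rack is unloaded column by column, one kind to a column, but the four pieces of the front row stand in the wrong columns: move them so that mug, beaker, cup and glass each stand on the rack floor squarely in line with their own twin in the back row, at the same spot of the compartment and handles pointing the same way. Every compartment is full, so stand a piece on the blue drip mat to make room. Leave the back row alone and tip nothing over.

Things in the scene. Friction and masses are not known exactly. Their poses are not given: they have to be found in the camera images.
- mug_mid (a point): navy mug with handle, mouth down, front row; straight round body 70 mm across, 88 high; handle 14 thick, standing out 32 mm towards its own -y (103 overall). 0.29 kg. Point: centre of the round body, 44 mm over its foot, z up. Squared up with the rack within 3 degrees; grip across its own x
- beaker_mid (a point): navy beaker WITHOUT handle, mouth down, front row; straight sides, 70 mm across, 88 high. 0.29 kg. Point: its centre, 44 mm over its foot, z up. Squared up with the rack within 3 degrees; grip across its own x
- cup_mid (a point): small white porcelain cup, mouth down, front row, 58 mm high; round body 71 mm across at the foot, about 64 half-way up, 50 at the top; handle 10 thick, standing out 27 mm towards its own -y (97 overall). 0.15 kg. Point: centre of the round body, 29 mm over its foot, z up. Squared up with the rack within 3 degrees; grip across its own x
- glass_mid (a point): clear tumbler glass, mouth down, front row; 66 mm across at its widest, 94 high. 0.16 kg. Point: its centre, 47 mm over its foot, z up. Squared up with the rack within 3 degrees; grip across its own x
- mug_twin_mid (a point): navy mug with handle in the back row, same kind, size and way round as the mug to be moved; point: centre of its round body, half-way up. Its axes are the rack's: x to the back, y to the left along the row. The mug's place is 129 mm from here towards -x. Stays put
- beaker_twin_mid (a point): navy beaker without handle in the back row, same kind, size and way round as the beaker to be moved; point: centre of its round body, half-way up. Its axes are the rack's: x to the back, y to the left along the row. The beaker's place is 129 mm from here towards -x. Stays put
- cup_twin_mid (a point): white cup in the back row, same kind, size and way round as the cup to be moved; point: centre of its round body, half-way up. Its axes are the rack's: x to the back, y to the left along the row. The cup's place is 129 mm from here towards -x. Stays put
- glass_twin_mid (a point): clear glass in the back row, same kind, size and way round as the glass to be moved; point: centre of its round body, half-way up. Its axes are the rack's: x to the back, y to the left along the row. The glass's place is 129 mm from here towards -x. Stays put
- rack: fixed grey rack, 262 mm (x, front to back) by 488 (y, to the left). Origin: centre of its underside. Compartment centres x = -64.5 (front), +64.5 (back), y = -181.5, -60.5, 60.5, 181.5 mm; each 126 x 118 mm clear. Floor grid 10 mm over the worktop, dividers to 28, outer walls to 36, corner posts to 40. Body plus handle is centred in its compartment
- mat: fixed blue ribbed drip mat, 180 mm (x) by 160 mm (y), 6 mm thick, lying free on the worktop left of the rack; origin: centre of its underside. The free spot: room for one piece at its middle
Not all that is in view belongs to the job. Leave any yellow look-alike of the part that bears glass_mid alone.

How it is judged (in metres and radians):
On the way:
1. one of the four front pieces has been stood upright on the drip mat and let go (((x of mug_mid in the frame of mat between -0.07 and 0.07 m and y of mug_mid in the frame of mat between -0.06 and 0.06 m and height (world z) of mug_mid between 0.046 and 0.054 m and angle between mug_mid's own z axis and vertical below 0.08 rad and contact force between the fingers and mug below 0.2 N) or (x of beaker_mid in the frame of mat between -0.07 and 0.07 m and y of beaker_mid in the frame of mat between -0.06 and 0.06 m and height (world z) of beaker_mid between 0.046 and 0.054 m and angle between beaker_mid's own z axis and vertical below 0.08 rad and contact force between the fingers and beaker below 0.2 N) or (x of cup_mid in the frame of mat between -0.07 and 0.07 m and y of cup_mid in the frame of mat between -0.06 and 0.06 m and height (world z) of cup_mid between 0.031 and 0.039 m and angle between cup_mid's own z axis and vertical below 0.08 rad and contact force between the fingers and cup below 0.2 N) or (x of glass_mid in the frame of mat between -0.07 and 0.07 m and y of glass_mid in the frame of mat between -0.06 and 0.06 m and height (world z) of glass_mid between 0.049 and 0.057 m and angle between glass_mid's own z axis and vertical below 0.08 rad and contact force between the fingers and glass below 0.2 N))), for 0.2 s.
At the end, for the whole second after the job is handed in: Each front piece stands upright on the rack floor (within 4 mm) 129 mm in front of its own twin and in line with it, each within 15 mm (body centres), tilt under 0.08 rad, mug and cup handles parallel to the twin's within 0.3 rad; all eight at rest (x of mug_mid in the frame of mug_twin_mid between -0.144 and -0.114 m and y of mug_mid in the frame of mug_twin_mid between -0.015 and 0.015 m and height (world z) of mug_mid between 0.05 and 0.058 m and angle between each of mug_mid, beaker_mid, cup_mid, glass_mid's own z axis and vertical below 0.08 rad and angle between the y axis of mug_mid and the y axis of mug_twin_mid, either way round below 0.3 rad and x of beaker_mid in the frame of beaker_twin_mid between -0.144 and -0.114 m and y of beaker_mid in the frame of beaker_twin_mid between -0.015 and 0.015 m and height (world z) of beaker_mid between 0.05 and 0.058 m and x of cup_mid in the frame of cup_twin_mid between -0.144 and -0.114 m and y of cup_mid in the frame of cup_twin_mid between -0.015 and 0.015 m and height (world z) of cup_mid between 0.035 and 0.043 m and angle between the y axis of cup_mid and the y axis of cup_twin_mid, either way round below 0.3 rad and x of glass_mid in the frame of glass_twin_mid between -0.144 and -0.114 m and y of glass_mid in the frame of glass_twin_mid between -0.015 and 0.015 m and height (world z) of glass_mid between 0.053 and 0.061 m and linear speed of each of mug, mug_twin, beaker, beaker_twin, cup, cup_twin, glass, glass_twin below 0.02 m/s); the robot touches nothing.
It fails at once if a piece of the back row is shifted by more than 20 mm or tipped (distance of any of mug_twin_mid, beaker_twin_mid, cup_twin_mid, glass_twin_mid from where it was at the start of the episode above 0.02 m or angle between any of mug_twin_mid, beaker_twin_mid, cup_twin_mid, glass_twin_mid's own z axis and vertical above 0.35 rad).
It fails at once if a front piece is tipped over (angle between any of mug_mid, beaker_mid, cup_mid, glass_mid's own z axis and vertical above 0.8 rad).
It also fails if it takes over 120 s, if anything falls off the work surface, if the arm or the gripper's body presses on something with over 40 N, if the wrist force passes 120 N, or if a joint passes its speed limit or range.

## Robot

A 6-joint arm with a two-finger parallel gripper is mounted at the origin on a cart in front of the work surface, level with it; the furniture and walls round the work are solid. World frame = base frame: x ahead of the robot, y to its left, z up, the work surface at z = 0. Lengths are in mm, angles in rad, forces in N, time in s.
With the tool pointing down it reaches from about 325 to 850 mm from the base axis. Payload 15.5 kg.
Tool frame: the origin (TCP) lies midway between the tips of the shut fingers; the grasp point (between the pads) lies 19 mm behind it; z points along the fingers, y is the line along which they close (so a half turn about z gives the same grasp; the last joint's range is limited). The gripper opens to 91 mm and grips with 3 to 60 N. Pads are 32 mm wide; open, the fingers measure 118 mm over their backs; the gripper's body (76 mm by 178 mm) begins 60 mm behind the grasp point.
Start: joints at [-1.409, 0.494, 1.345, -0, 1.302, -0.096], TCP at [158.743, -604.506, 213.915] pointing down, gripper open.
Joint ranges: [-2.91, 2.91], [-0.82, 2.16], [0.22, 2.67], [-1.22, 4.37], [0.12, 2.79], [-3.08, 3.08]. Speed limits (rad/s): [1.89, 1.89, 2.57, 3.01, 3.01, 3.01].

## Interface

Orientations are given as a unit quaternion [x, y, z, w].
In Python, from station import arm, eyes, sign_off gives the robot as it stands. The module is installed in compiled form; this text tells all that it offers.
- The arm moves only by the shell command python3 -m pendant 'ROWS'. ROWS is JSON, a list of rows, each a list of 7 numbers: the opening in per cent of the stroke, from 0 (shut) to 100 (fully open), then the shift along the tool's x, y, z in units of 40 mm (1.0 is 40 mm), then the turn, a rotation vector about the tool's x, y, z in units of 8 degrees (1.0 is 8 degrees). In form: [[jaw, tx, ty, tz, ax, ay, az], ...]. A call has 1 to 20 rows; each row shifts and turns the commanded pose from where the row before left it, along the tool's axes as they then stand; what a row does not reach is not made up. A row lasts 1/8 s, in which the tool goes at most 62.5 mm and 10.7 degrees, less where a joint would pass 70% of its speed; a pose out of reach is approached as far as the arm can. A call is refused whole if a number of a shift passes 1 or a number of a turn 1, either way. A call with a gripper value outside its range is refused whole. The fingers move at their own pace and stop on an object; the grip force is fixed at half the most. Time passes only in rows, so rows that do not move let the fingers close. It gives the time, the measured TCP pose, the force, the opening and the grip force at its end, in the units of the state.
- arm.sense(): the state, without advancing time (a new reading comes with each control period).
- eyes.get_image(name): name is "scene" or "top" or "wrist"; returns (picture, depth): 400x640x3 uint8, red, green, blue; 400x640 float32, mm along the optical axis (not along the pixel's ray), 0 where there is no reading.
- eyes.camera_params(name): a dict with "camera_matrix" (3x3 intrinsics, pixels), "extrinsics" (4x4, takes a point from world to camera coordinates). Camera axes: x right, y down, z forward; pixel columns grow to the right and rows downward; lengths in mm; the calibration is good to about 2 mm. A picture is of the moment at which its call begins: read the wrist's pose just before it. camera_params takes no time and is no camera call; for the wrist camera it gives the pose at the moment of the call.
- sign_off(): hands the job in; it is judged then, once.
The state is a dict: "time": time; "q": joint angles; "joint_velocities": joint speeds; "tau": joint torques, N m; "tcp_pos": TCP position; "ee_rot": TCP orientation; "force": force on the tool from outside, world axes, zero at the start; "torque": the same for the moment, N m; "finger_gap": finger opening in mm; "grasp_force": force on a finger pad.
Only numpy, scipy, OpenCV 4.12 (cv2) and the standard library are available. Lean on these libraries where they do the work, as an engineer would, in place of code of your own. Each camera call takes 0.05 s, during which the arm holds its last target. There are 200 camera calls.

## Working session

There is one attempt and no reset: what is moved stays moved. The work goes in short steps, Python scripts to look and compute and a shell command to move; the robot and the scene stay as the last step left them, time stands still between calls to the robot, and variables do not carry over. Pictures are saved under pics/ and viewed, at most 14 in all, crops included, and the job is handed in when it is done.

```bash
mkdir -p pics
cat > h.py <<'E'
import numpy as np, cv2
from station import arm, eyes
def snap(n,f=None):
    p,d=eyes.get_image(n); c=eyes.camera_params(n)
    if f: cv2.imwrite('pics/'+f,p[:,:,::-1])
    return p,d,np.array(c['camera_matrix']),np.array(c['extrinsics'])
def cast(K,E,u,v,z):
    R,t=E[:3,:3],E[:3,3]; o=-R.T@t
    r=R.T@np.linalg.inv(K)@np.array([u,v,1.]); return o+r*(z-o[2])/r[2]
def cloud(d,K,E):
    v,u=np.mgrid[:d.shape[0],:d.shape[1]]; P=np.stack([(u-K[0,2])/K[0,0]*d,(v-K[1,2])/K[1,1]*d,d],-1)
    W=(P-E[:3,3])@E[:3,:3]; W[d==0]=np.nan; return W
E
python3 - <<'E'
from h import *
for n in('top','scene'):
    p,d,K,E=snap(n,n+'0.png'); np.savez('pics/'+n+'0.npz',p=p,d=d,K=K,E=E); print(n,K.round(1).tolist(),(-E[:3,:3].T@E[:3,3]).round(),E[2,:3].round(2))
print(arm.sense())
E
```

```text
top [[369.6, 0.0, 324.5], [0.0, 369.6, 197.3], [0.0, 0.0, 1.0]] [ 269.   81. 1086.] [ 0.22 -0.02 -0.97]
scene [[481.5, 0.0, 327.6], [0.0, 481.5, 193.7], [0.0, 0.0, 1.0]] [-35. 896. 962.] [ 0.4  -0.61 -0.68]
{'time': 0.1, 'q': array([-1.40949337e+00,  4.94133053e-01,  1.34604833e+00,  4.25699347e-06,
        1.30250657e+00, -9.54873392e-02]), 'joint_velocities': array([ 0.00081279, -0.00301552, -0.0010493 ,  0.00041044, -0.00103718,
       -0.00099963]), 'tau': array([ 2.37704837e-03, -8.80240846e+01, -3.82540584e+01,  7.10233999e-02,
        4.82216198e-02, -3.00096690e-05]), 'tcp_pos': array([ 158.6941287 , -604.1718473 ,  213.39748842]), 'ee_rot': array([ 9.91768584e-01,  1.28042088e-01, -1.59677272e-05, -5.47419435e-04]), 'force': array([ 0.49545302, -0.02079778, -0.15302468]), 'torque': array([ 0.06153562,  0.03845724, -0.01961806]), 'grasp_force': 0.0, 'finger_gap': 91.28484027556345}
```

View pics/top0.png

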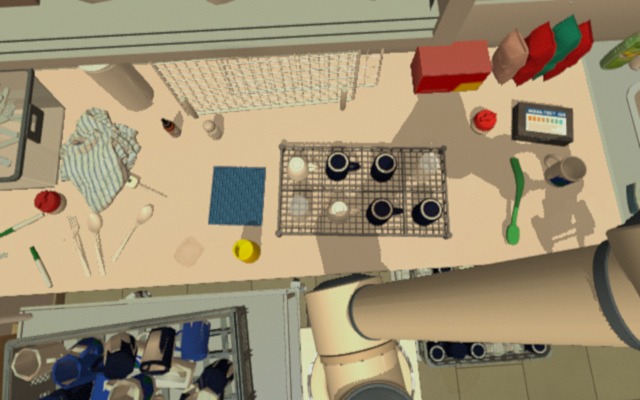

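View pics/scene0.png

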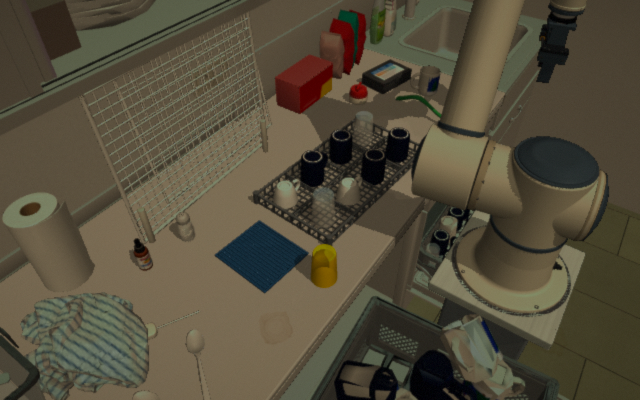

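The top view shows the back row from left as cup (297,167), mug (338,165), beaker (384,165) and glass (428,162). The front row is glass (300,206), cup (339,210), mug (380,210) and beaker (430,210). This is one 4-cycle: glass → mat (237,196), then cup, mug and beaker each one column left, and glass to the far right. The yellow tumbler is a decoy.

```bash
cat > m1.py <<'E'
from h import *
T=np.load('pics/top0.npz');S=np.load('pics/scene0.npz')
p,d,K,E=[T[k] for k in('p','d','K','E')]
W=cloud(d,K,E); W2=cloud(S['d'],S['K'],S['E'])
hsv=cv2.cvtColor(p,cv2.COLOR_RGB2HSV)
# mat
m=((hsv[...,0]>95)&(hsv[...,0]<115)&(hsv[...,1]>100)).astype(np.uint8); m[:, :190]=0; m[:,275:]=0;m[:150]=0;m[240:]=0
c=max(cv2.findContours(m,0,2)[0],key=cv2.contourArea); r=cv2.minAreaRect(c); print('mat px',r)
bp=np.array([cast(K,E,*q,6)[:2] for q in cv2.boxPoints(r)]); print('mat',bp.mean(0).round(1),bp.round().tolist(),'depth z',np.nanmedian(W[m>0][:,2]))
for n,w in(('top',W),('scene',W2)):
  print(n,'table z',np.nanmedian(w[(w[...,0]>400)&(w[...,0]<450)&(w[...,1]>330)&(w[...,1]<380)][:,2]))
# rack posts corner pixels by z 20..45
for n,w in(('top',W),('scene',W2)):
  s=w[(w[...,2]>26)&(w[...,2]<46)&(w[...,0]>330)&(w[...,0]<760)&(w[...,1]>-320)&(w[...,1]<260)]
  print(n,'rack',cv2.minAreaRect(s[:,:2].astype(np.float32)),len(s))
names=dict(cupT=(297,167),mugT=(338,165),beakT=(384,165),glassT=(428,162),glass=(300,206),cup=(339,210),mug=(380,210),beak=(430,210))
for k,(u,v) in names.items():
  z=np.nanmax(np.where(np.isnan(W[v-16:v+17,u-16:u+17,2]),-1,W[v-16:v+17,u-16:u+17,2]))
  q=cast(K,E,u,v,90 if 'cup' not in k else 60)
  for n,w in(('top',W),('scene',W2)):
    s=w[(np.hypot(w[...,0]-q[0],w[...,1]-q[1])<55)&(w[...,2]>46)]
    if len(s)<5: print(k,n,len(s));continue
    zt=np.percentile(s[:,2],97); t=s[s[:,2]>zt-8]
    print(k,n,q[:2].round(),len(s),'ztop',zt.round(1),'topc',((t.max(0)+t.min(0))/2).round(1)[:2],'ext',np.ptp(t,axis=0).round()[:2])
cv2.imwrite('pics/crop.png',cv2.resize(p[130:250,200:460,::-1],None,fx=3,fy=3,interpolation=2))
E
python3 m1.py
```

```text
mat px ((236.74874877929688, 195.51776123046875), (51.72535705566406, 57.35387420654297), 4.085616588592529)
mat [539.6 326.2] [[462.0, 409.0], [638.0, 398.0], [616.0, 241.0], [441.0, 258.0]] depth z 3.890280214225359
top table z -0.4028095611882561
scene table z -0.3522491810023811
top rack ((525.3986206054688, -49.377471923828125), (503.2872009277344, 279.4134826660156), 85.4943618774414) 2330
scene rack ((527.4229736328125, -46.78131103515625), (502.7122802734375, 279.4321594238281), 85.93138122558594) 2292
cupT top [598. 139.] 1599 ztop 592.3 topc [636.5 139.4] ext [34. 98.]
cupT scene [598. 139.] 436 ztop 582.4 topc [623.1 165.9] ext [ 6. 42.]
mugT top [587.  21.] 1398 ztop 592.2 topc [630.1  20.9] ext [19. 84.]
mugT scene [587.  21.] 585 ztop 99.7 topc [594.   22.7] ext [65. 72.]
beakT top [ 579. -108.] 2010 ztop 663.1 topc [ 624.7 -124.8] ext [ 9. 36.]
beakT scene [ 579. -108.] 510 ztop 99.8 topc [ 583.2 -109.7] ext [65. 65.]
glassT top [ 580. -233.] 489 ztop 106.2 topc [ 575.1 -232.9] ext [55. 56.]
glassT scene [ 580. -233.] 424 ztop 106.0 topc [ 576.1 -231.9] ext [56. 60.]
glass top [476. 134.] 431 ztop 105.7 topc [475.5 138.8] ext [53. 55.]
glass scene [476. 134.] 612 ztop 105.6 topc [477.2 139.2] ext [55. 60.]
cup top [464.  26.] 356 ztop 69.9 topc [465.2  19.5] ext [49. 60.]
cup scene [464.  26.] 314 ztop 69.6 topc [465.3  22.2] ext [45. 60.]
mug top [451. -84.] 573 ztop 100.0 topc [452.1 -87.7] ext [64. 64.]
mug scene [451. -84.] 565 ztop 99.4 topc [453.7 -87. ] ext [63. 68.]
beak top [ 442. -221.] 584 ztop 100.1 topc [ 442.9 -220.7] ext [64. 64.]
beak scene [ 442. -221.] 515 ztop 99.8 topc [ 443.2 -218.5] ext [65. 65.]
```

View pics/crop.png

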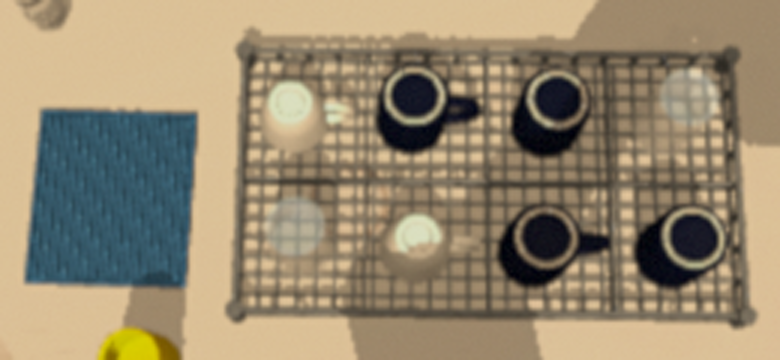

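```bash
cat > m2.py <<'E'
from h import *
T=np.load('pics/top0.npz');S=np.load('pics/scene0.npz')
ws=[cloud(X['d'],X['K'],X['E']) for X in(T,S)]
# rack yaw: fit lines to wall points z 24..40 (outer)
for w in ws:
  s=w[(w[...,2]>29)&(w[...,2]<39)&(w[...,0]>340)&(w[...,0]<720)&(w[...,1]>-320)&(w[...,1]<230)][:,:2]
  r=cv2.minAreaRect(s.astype(np.float32)); c=np.array(r[0]); a=np.deg2rad(-4.3)
  for _ in range(3):
    R=np.array([[np.cos(a),-np.sin(a)],[np.sin(a),np.cos(a)]]); L=(s-c)@R
    f=L[(L[:,0]<-115)&(abs(L[:,1])<200)]; b=L[(L[:,0]>115)&(abs(L[:,1])<200)]
    sl=[np.polyfit(q[:,1],q[:,0],1) for q in(f,b)]; a-=np.mean([x[0] for x in sl])
  l=np.median(L[L[:,1]>232][:,1]);rr=np.median(L[L[:,1]<-232][:,1])
  print('yaw',np.rad2deg(a),[x[0].round(4) for x in sl],'c',(c+R@np.array([(sl[0][1]+sl[1][1])/2,(l+rr)/2])).round(1),(sl[1][1]-sl[0][1]).round(1),l-rr)
g=dict(cupT=(605,140),mugT=(594,23),beakT=(583,-110),glassT=(576,-232),glass=(476,139),cup=(465,21),mug=(453,-87),beak=(443,-219))
for k,q in g.items():
  o=[]
  for w in ws:
    zt=68 if 'cup' in k else (104 if 'glass' in k else 98)
    t=w[(np.hypot(w[...,0]-q[0],w[...,1]-q[1])<48)&(abs(w[...,2]-zt)<8)]
    t=t[np.hypot(*(t[:,:2]-np.array(q)).T)<43]
    c,r=cv2.minEnclosingCircle(t[:,:2].astype(np.float32)); o.append((np.round(c,1).tolist(),round(r,1),np.median(t[:,2]).round(1),((t.max(0)+t.min(0))/2)[:2].round(1).tolist(),len(t)))
  print(k,*o)
E
python3 m2.py
```

```text
yaw -4.4091341185826955 [np.float64(0.0007), np.float64(-0.0007)] c [525.  -48.4] 261.2 486.14840987452817
yaw -4.34217866938117 [np.float64(0.0006), np.float64(-0.0006)] c [526.1 -47.1] 261.7 487.57114396417103
cupT ([602.4, 132.5], 32.2, np.float64(65.8), [604.3, 132.6], 223) ([605.5, 134.3], 32.2, np.float64(66.0), [604.1, 134.2], 187)
mugT ([595.1, 22.0], 33.5, np.float64(95.9), [595.3, 22.0], 413) ([597.0, 22.3], 36.7, np.float64(95.9), [594.0, 22.7], 290)
beakT ([582.6, -111.2], 33.4, np.float64(95.9), [581.6, -110.8], 410) ([582.1, -110.3], 34.5, np.float64(96.1), [583.2, -109.7], 250)
glassT ([574.4, -232.5], 29.1, np.float64(102.9), [575.1, -232.9], 323) ([575.3, -232.6], 30.9, np.float64(102.8), [576.1, -231.9], 172)
glass ([476.3, 138.8], 28.4, np.float64(102.7), [475.5, 138.8], 340) ([477.4, 139.3], 30.3, np.float64(102.7), [477.2, 139.2], 290)
cup ([466.0, 20.6], 31.5, np.float64(65.8), [465.5, 20.2], 241) ([465.6, 21.1], 33.2, np.float64(65.8), [464.5, 21.1], 181)
mug ([452.7, -87.6], 33.3, np.float64(95.7), [452.3, -87.4], 449) ([452.6, -87.3], 36.6, np.float64(95.7), [453.7, -86.8], 281)
beak ([443.5, -221.2], 33.5, np.float64(95.8), [443.4, -221.4], 450) ([442.1, -219.4], 34.7, np.float64(96.1), [443.2, -218.5], 249)
```

Positions from the two views agree to about 2 mm. The rack is centred at (525.5, −47.8) with yaw −4.4°. Next I turn the tool so that its y lies along the rack's x, then go to the glass.

```bash
python3 -m pendant '[[100,0,0,0,0,0,-0.985],[100,0,0,0,0,0,-0.985],[100,0,0,0,0,0,-0.985],[100,0,0,0,0,0,-0.985],[100,0,0,0,0,0,-0.985],[100,0,0,0,0,0,-0.985],[100,0,0,0,0,0,-0.985],[100,0,0,0,0,0,-0.985],[100,0,0,0,0,0,-0.985],[100,0,0,0,0,0,0]]'
cat > go.py <<'E'
import sys; from h import *
from scipy.spatial.transform import Rotation as Ro
s=arm.sense(); R=Ro.from_quat(s['ee_rot']); a=np.deg2rad(-4.38)
want=Ro.from_matrix(np.array([[-np.sin(a),np.cos(a),0],[np.cos(a),np.sin(a),0],[0,0,-1]]))
x=np.array([float(v) for v in sys.argv[1:4]])
print('t',round(s['time'],2),'tcp',s['tcp_pos'].round(1),'gap',round(s['finger_gap'],1),'gf',s['grasp_force'],'F',s['force'].round(1))
print('shift units',(R.inv().apply(x-s['tcp_pos'])/40).round(2),'turn units',(np.rad2deg((R.inv()*want).as_rotvec())/8).round(2))
E
python3 go.py 476.6 139 213
```

```text
time: 1.35
tcp_pos: [158.7, -604.3, 213.6]
ee_rot: [0.734, 0.679, 0.0, -0.0]
force: [0.4, -0.6, 0.7]
finger_gap: 91.1
grasp_force: 0.0
t 1.35 tcp [ 158.7 -604.3  213.6] gap 91.1 gf 0.0 F [ 0.4 -0.6  0.7]
shift units [19.14  6.5   0.03] turn units [-0. -0. -0.]
```

```bash
python3 -m pendant '[[100,0.4,0.4,0,0,0,0],[100,0.9,0.9,0,0,0,0],[100,1,1,0,0,0,0],[100,1,1,0,0,0,0],[100,1,1,0,0,0,0],[100,1,1,0,0,0,0],[100,1,1,0,0,0,0],[100,1,0.2,0,0,0,0],[100,1,0,0,0,0,0],[100,1,0,0,0,0,0],[100,1,0,0,0,0,0],[100,1,0,0,0,0,0],[100,1,0,0,0,0,0],[100,1,0,0,0,0,0],[100,1,0,0,0,0,0],[100,1,0,0,0,0,0],[100,1,0,0,0,0,0],[100,1,0,0,0,0,0],[100,1,0,0,0,0,0]]'
python3 -m pendant '[[100,0.6,0,0,0,0,0],[100,0.24,0,0,0,0,0],[100,0,0,0,0,0,0],[100,0,0,0,0,0,0]]'
python3 go.py 476.6 139 41
python3 - <<'E'
from h import *
p,d,K,E=snap('wrist','w1.png'); W=cloud(d,K,E)
for k,q,z in(('glass',(476,139),104),('cup',(465,21),68),('cupT',(605,140),68)):
    t=W[(np.hypot(W[...,0]-q[0],W[...,1]-q[1])<43)&(abs(W[...,2]-z)<8)]
    if len(t): print(k,len(t),((t.max(0)+t.min(0))/2).round(1),np.ptp(t,axis=0).round(1),np.median(t[:,2]))
E
```

```text
time: 3.72
tcp_pos: [472.9, 107.7, 214.0]
ee_rot: [0.734, 0.679, 0.0, -0.0]
force: [0.2, -0.3, -0.7]
finger_gap: 90.7
grasp_force: 0.0
time: 4.22
tcp_pos: [476.1, 138.4, 213.9]
ee_rot: [0.734, 0.679, -0.0, 0.0]
force: [0.0, 0.1, 0.4]
finger_gap: 91.3
grasp_force: 0.0
t 4.22 tcp [476.1 138.4 213.9] gap 91.3 gf 0.0 F [0.  0.1 0.4]
shift units [0.02 0.01 4.32] turn units [-0.    0.   -0.01]
glass 3229 [477.4 139.7 101. ] [56.4 56.6 10. ] 103.24848010420135
cup 1016 [467.8  22.8  65.1] [50.1 33.   9.8] 66.46472858742277
cupT 2017 [605.2 133.5  65. ] [50.8 65.  10.1] 66.35533095541476
```

View pics/w1.png

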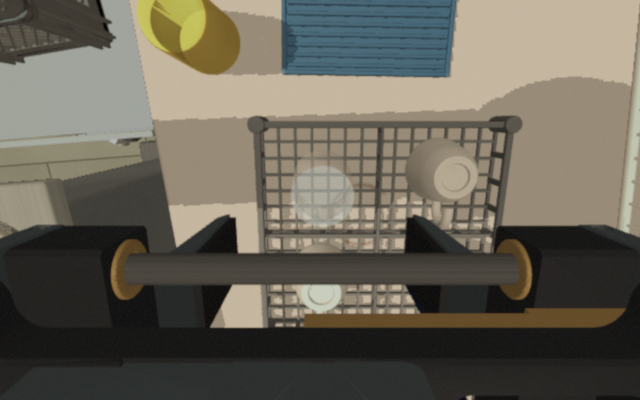

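The wrist view shows the glass at (322,195) with the fingers straddling it. The close measurement (477, 139.5) matches, so I go down and grip.

```bash
python3 -m pendant '[[100,0.02,0.02,0.6,0,0,0],[100,0,0,0.9,0,0,0],[100,0,0,0.9,0,0,0],[100,0,0,0.8,0,0,0],[100,0,0,0.6,0,0,0],[100,0,0,0.4,0,0,0],[100,0,0,0.12,0,0,0],[100,0,0,0,0,0,0],[0,0,0,0,0,0,0],[0,0,0,0,0,0,0],[0,0,0,0,0,0,0],[0,0,0,0,0,0,0],[0,0,0,0,0,0,0],[0,0,0,0,0,0,0]]'
python3 go.py 476.6 139 91
```

```text
time: 6.02
tcp_pos: [477.3, 139.9, 41.4]
ee_rot: [0.734, 0.68, 0.0, 0.0]
force: [-0.8, 0.3, 5.4]
finger_gap: 60.6
grasp_force: 30.1
t 6.03 tcp [477.3 139.9  41.4] gap 60.6 gf 30.127669893481652 F [-0.8  0.3  5.4]
shift units [-0.02 -0.02 -1.24] turn units [ 0. -0.  0.]
```

```bash
python3 -m pendant '[[0,0,0,-0.3,0,0,0],[0,0,0,-0.6,0,0,0],[0,0,0,-0.6,0,0,0],[0,0.3,0,0,0,0,0],[0,0.7,0,0,0,0,0],[0,0.8,0,0,0,0,0],[0,0.8,0.1,0,0,0,0],[0,0.8,0.4,0,0,0,0],[0,0.8,0.5,0,0,0,0],[0,0.4,0.21,0,0,0,0],[0,0.16,0,0,0,0,0],[0,0,0,0,0,0,0],[0,0,0,0,0,0,0]]'
python3 go.py 540 326 38
```

```text
time: 7.65
tcp_pos: [539.3, 325.4, 100.9]
ee_rot: [0.734, 0.68, -0.0, -0.0]
force: [-0.0, 0.7, -1.9]
finger_gap: 60.8
grasp_force: 29.9
t 7.65 tcp [539.3 325.4 100.9] gap 60.8 gf 29.90207743481733 F [-0.   0.7 -1.9]
shift units [0.02 0.02 1.57] turn units [-0.  0.  0.]
```

```bash
python3 -m pendant '[[0,0,0,0.4,0,0,0],[0,0,0,0.6,0,0,0],[0,0,0,0.3,0,0,0],[0,0,0,0.15,0,0,0],[0,0,0,0.1,0,0,0],[0,0,0,0.03,0,0,0],[0,0,0,0,0,0,0]]'
python3 go.py 540 326 38
python3 -m pendant '[[50,0,0,0,0,0,0],[100,0,0,0,0,0,0],[100,0,0,0,0,0,0],[100,0,0,0,0,0,0],[100,0,0,-0.3,0,0,0],[100,0,0,-0.7,0,0,0],[100,0,0,-0.9,0,0,0],[100,0,0,-0.9,0,0,0],[100,0,0,-0.9,0,0,0],[100,0,0,-0.6,0,0,0],[100,0,0,0,0,0,0]]'
python3 - <<'E'
from h import *
p,d,K,E=snap('top','t1.png'); W=cloud(d,K,E)
t=W[(np.hypot(W[...,0]-540,W[...,1]-326)<60)&(W[...,2]<120)&(W[...,2]>80)]
print(((t.max(0)+t.min(0))/2).round(1),np.ptp(t,axis=0).round(1)) if len(t) else 0
for k,q in(('cup',(465,25)),('cupT',(605,138))):
    t=W[(np.hypot(W[...,0]-q[0],W[...,1]-q[1])<40)&(W[...,2]>63)&(W[...,2]<75)]
    if len(t): print(k,len(t),((t.max(0)+t.min(0))/2).round(1),np.ptp(t,axis=0).round(1),t.mean(0).round(1))
E
python3 go.py 466 25 24
```

```text
time: 8.52
tcp_pos: [540.1, 326.1, 38.3]
ee_rot: [0.734, 0.68, 0.0, 0.0]
force: [0.2, -1.0, -1.8]
finger_gap: 60.5
grasp_force: 29.9
t 8.53 tcp [540.1 326.1  38.3] gap 60.5 gf 29.90218249411555 F [ 0.2 -1.  -1.8]
shift units [-0.   -0.    0.01] turn units [ 0. -0.  0.]
time: 9.9
tcp_pos: [540.8, 326.5, 212.6]
ee_rot: [0.733, 0.68, 0.002, 0.001]
force: [0.6, -0.1, -0.3]
finger_gap: 91.2
grasp_force: 0.0
cup 197 [466.4  27.4  67.4] [46.6 47.6  8.6] [466.2  27.3  66.5]
cupT 191 [604.7 139.4  66.9] [45.8 49.6  7.7] [604.3 139.8  66.5]
t 9.95 tcp [540.1 326.1 210.9] gap 91.1 gf 0.0 F [ 0.1 -0.2 -0.7]
shift units [-7.65 -1.28  4.66] turn units [ 0.01 -0.01  0.  ]
```

```bash
python3 -m pendant '[[100,-0.5,-0.27,0,0,0,0],[100,-0.9,-0.5,0,0,0,0],[100,-1,-0.5,0,0,0,0],[100,-1,0,0,0,0,0],[100,-1,0,0,0,0,0],[100,-1,0,0,0,0,0],[100,-1,0,0,0,0,0],[100,-0.8,0,0,0,0,0],[100,-0.39,0,0,0,0,0],[100,0,0,0,0,0,0],[100,0,0,0,0,0,0]]'
python3 - <<'E'
from h import *
for n in('top','scene'):
  p,d,K,E=snap(n,n+'2.png'); W=cloud(d,K,E)
  t=W[(np.hypot(W[...,0]-540,W[...,1]-326)<60)&(W[...,2]<120)&(W[...,2]>90)]
  print(len(t),((t.max(0)+t.min(0))/2).round(1),np.ptp(t,axis=0).round(1)) if len(t) else 0
E
python3 go.py 466.3 27.4 24
```

```text
time: 11.32
tcp_pos: [466.1, 27.9, 209.7]
ee_rot: [0.733, 0.68, -0.0, -0.0]
force: [-0.4, -0.2, 0.7]
finger_gap: 91.4
grasp_force: 0.0
338 [538.9 324.2  97.7] [55.6 55.2 14.5]
361 [539.2 326.2  97.2] [54.6 58.3 13.8]
t 11.43 tcp [466.1  28.  209.8] gap 91.4 gf 0.0 F [ 0.9 -0.4  0.3]
shift units [-0.01  0.01  4.65] turn units [-0.   -0.    0.01]
```

```bash
python3 -m pendant '[[92,0,0,0.6,0,0,0],[92,0,0,0.9,0,0,0],[92,0,0,0.9,0,0,0],[92,0,0,0.9,0,0,0],[92,0,0,0.7,0,0,0],[92,0,0,0.45,0,0,0],[92,0,0,0.2,0,0,0],[92,0,0,0,0,0,0],[0,0,0,0,0,0,0],[0,0,0,0,0,0,0],[0,0,0,0,0,0,0],[0,0,0,0,0,0,0],[0,0,0,0,0,0,0],[0,0,0,0,0,0,0]]'
python3 go.py 466.3 27.4 74
```

```text
time: 13.18
tcp_pos: [466.6, 27.1, 24.4]
ee_rot: [0.734, 0.68, 0.0, 0.0]
force: [0.2, 0.8, 8.2]
finger_gap: 63.2
grasp_force: 30.2
t 13.18 tcp [466.6  27.1  24.4] gap 63.2 gf 30.224149575806223 F [0.2 0.8 8.2]
shift units [ 0.01 -0.01 -1.24] turn units [ 0.01 -0.    0.  ]
```

```bash
python3 -m pendant '[[0,0,0,-0.2,0,0,0],[0,0,0,-0.4,0,0,0],[0,0,0,-0.5,0,0,0],[0,0,0,-0.2,0,0,0],[0,0.3,0,0,0,0,0],[0,0.6,0,0,0,0,0],[0,0.8,0,0,0,0,0],[0,0.8,0,0,0,0,0],[0,0.4,0,0,0,0,0],[0,0.17,0,0,0,0,0],[0,0,0,0,0,0,0],[0,0,0,0,0,0,0]]'
python3 go.py 475.9 149.4 25
python3 - <<'E'
from h import *
snap('scene','s3.png')
for n in('scene','wrist'):
  p,d,K,E=snap(n,n+'3.png'); W=cloud(d,K,E)
  t=W[(np.hypot(W[...,0]-476,W[...,1]-149)<27)&(W[...,2]<130)&(W[...,2]>95)]
  print(n,len(t),((t.max(0)+t.min(0))/2).round(1),np.ptp(t,axis=0).round(1)) if len(t) else 0
E
```

```text
time: 14.68
tcp_pos: [475.4, 148.9, 75.8]
ee_rot: [0.734, 0.679, -0.0, -0.0]
force: [0.1, -0.7, -2.8]
finger_gap: 63.7
grasp_force: 29.4
t 14.68 tcp [475.4 148.9  75.8] gap 63.7 gf 29.436748407315463 F [ 0.1 -0.7 -2.8]
shift units [0.01 0.01 1.27] turn units [-0.  0. -0.]
scene 182 [474.7 156.  109.6] [46.2 39.4 25. ]
wrist 6129 [475.9 154.5 113.7] [52.1 42.9 15.7]
```

View pics/s3.png

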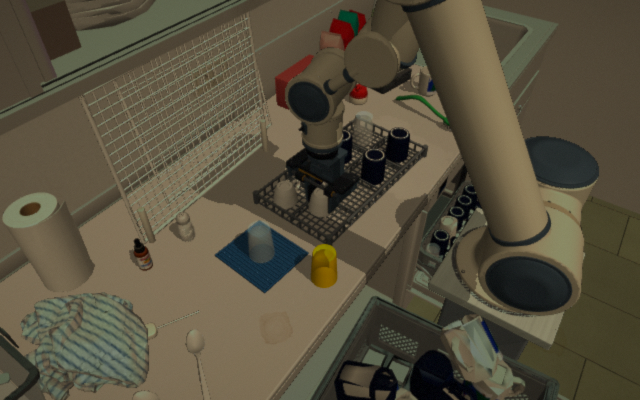

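The scene view shows the glass upright on the mat at (262,240) and the cup held over column 1. I set it down there.

```bash
python3 -m pendant '[[0,0,0,0.3,0,0,0],[0,0,0,0.5,0,0,0],[0,0,0,0.25,0,0,0],[0,0,0,0.12,0,0,0],[0,0,0,0.08,0,0,0],[0,0,0,0.03,0,0,0],[0,0,0,0,0,0,0]]'
python3 -m pendant '[[50,0,0,0,0,0,0],[92,0,0,0,0,0,0],[92,0,0,0,0,0,0],[92,0,0,0,0,0,0],[92,0,0,-0.3,0,0,0],[92,0,0,-0.7,0,0,0],[92,0,0,-0.9,0,0,0],[92,0,0,-0.9,0,0,0],[100,0,0,-0.6,0,0,0],[100,0,0,0,0,0,0]]'
python3 go.py 452.8 -87.3 43
```

```text
time: 15.7
tcp_pos: [475.7, 149.6, 24.9]
ee_rot: [0.734, 0.68, 0.0, 0.0]
force: [-0.1, -0.1, -2.1]
finger_gap: 63.5
grasp_force: 29.4
time: 16.95
tcp_pos: [476.4, 149.8, 162.9]
ee_rot: [0.734, 0.68, 0.002, 0.001]
force: [0.6, 0.2, 0.5]
finger_gap: 90.9
grasp_force: 0.0
t 16.95 tcp [476.4 149.8 162.9] gap 90.9 gf 0.0 F [0.6 0.2 0.5]
shift units [-5.96 -0.15  2.99] turn units [ 0.03 -0.01  0.  ]
```

```bash
python3 -m pendant '[[100,-0.5,-0.15,0,0,0,0],[100,-0.9,0,0,0,0,0],[100,-1,0,0,0,0,0],[100,-1,0,0,0,0,0],[100,-1,0,0,0,0,0],[100,-0.8,0,0,0,0,0],[100,-0.5,0,0,0,0,0],[100,-0.25,0,0,0,0,0],[100,0,0,0,0,0,0],[100,0,0,0,0,0,0]]'
cat > chk.py <<'E'
import sys; from h import *
# name x y zlo zhi rad
for n in('top','scene'):
  p,d,K,E=snap(n); W=cloud(d,K,E)
  for a in sys.argv[1:]:
    k,x,y,lo,hi,r=a.split(','); x,y,lo,hi,r=map(float,(x,y,lo,hi,r))
    t=W[(np.hypot(W[...,0]-x,W[...,1]-y)<r)&(W[...,2]<hi)&(W[...,2]>lo)]
    if len(t): print(n,k,len(t),((t.max(0)+t.min(0))/2).round(1),np.ptp(t,axis=0).round(1),'mean',t.mean(0).round(1),'zmax',t[:,2].max().round(1))
E
python3 chk.py cup,476,149,63,75,40 cupT,604.5,139.5,63,75,40
python3 go.py 452.8 -87.3 43
```

```text
time: 18.2
tcp_pos: [451.0, -86.7, 160.5]
ee_rot: [0.733, 0.68, -0.0, -0.0]
force: [-0.1, 0.0, 0.1]
finger_gap: 91.3
grasp_force: 0.0
top cup 202 [475.4 149.9  67.2] [44.1 45.9  8.2] mean [474.3 149.4  66.3] zmax 71.3
top cupT 186 [604.7 139.4  67.9] [45.6 44.6  9.7] mean [605.1 140.   66.6] zmax 72.7
scene cup 171 [474.1 150.4  67.6] [45.7 47.3  9.2] mean [474.8 151.5  66.7] zmax 72.2
scene cupT 153 [604.6 134.3  67.4] [47.1 60.5  8.4] mean [605.1 141.7  66.5] zmax 71.6
t 18.3 tcp [451.3 -86.6 160.7] gap 91.0 gf 0.0 F [ 0.3 -0.9 -0.4]
shift units [-0.01  0.04  2.94] turn units [-0.   -0.    0.01]
```

Cup is placed and upright (its z matches the twin's). Now the mug.

```bash
python3 -m pendant '[[100,-0.01,0.04,0.5,0,0,0],[100,0,0,0.8,0,0,0],[100,0,0,0.8,0,0,0],[100,0,0,0.5,0,0,0],[100,0,0,0.25,0,0,0],[100,0,0,0.09,0,0,0],[100,0,0,0,0,0,0],[0,0,0,0,0,0,0],[0,0,0,0,0,0,0],[0,0,0,0,0,0,0],[0,0,0,0,0,0,0],[0,0,0,0,0,0,0]]'
python3 go.py 466.6 32.1 93
python3 -m pendant '[[0,0,0,-0.2,0,0,0],[0,0,0,-0.5,0,0,0],[0,0,0,-0.5,0,0,0],[0,0,0,-0.1,0,0,0],[0,0,0,0,0,0,0],[0,0,0,0,0,0,0]]'
python3 go.py 466.6 32.1 43
```

```text
time: 19.8
tcp_pos: [453.2, -88.0, 43.4]
ee_rot: [0.734, 0.68, 0.0, 0.0]
force: [0.1, 0.4, 6.7]
finger_gap: 67.3
grasp_force: 30.1
t 19.8 tcp [453.2 -88.   43.4] gap 67.3 gf 30.07173179741585 F [0.1 0.4 6.7]
shift units [ 3.02  0.11 -1.24] turn units [0.01 0.   0.  ]
time: 20.55
tcp_pos: [452.5, -87.7, 94.5]
ee_rot: [0.734, 0.68, -0.0, -0.001]
force: [-0.7, -0.0, -3.8]
finger_gap: 67.6
grasp_force: 29.9
t 20.55 tcp [452.5 -87.7  94.5] gap 67.6 gf 29.941287743804423 F [-0.7 -0.  -3.8]
shift units [3.01 0.13 1.29] turn units [-0.01 -0.    0.  ]
```

```bash
python3 -m pendant '[[0,0.3,0.06,0,0,0,0],[0,0.6,0.06,0,0,0,0],[0,0.8,0,0,0,0,0],[0,0.75,0,0,0,0,0],[0,0.4,0,0,0,0,0],[0,0.16,0,0,0,0,0],[0,0,0,0,0,0,0],[0,0,0,0.3,0,0,0],[0,0,0,0.5,0,0,0],[0,0,0,0.25,0,0,0],[0,0,0,0.12,0,0,0],[0,0,0,0.07,0,0,0],[0,0,0,0.02,0,0,0],[0,0,0,0,0,0,0]]'
python3 go.py 466.6 32.1 43
python3 -m pendant '[[50,0,0,0,0,0,0],[100,0,0,0,0,0,0],[100,0,0,0,0,0,0],[100,0,0,0,0,0,0],[100,0,0,-0.3,0,0,0],[100,0,0,-0.7,0,0,0],[100,0,0,-0.9,0,0,0],[100,0,0,-0.7,0,0,0],[100,0,0,-0.4,0,0,0],[100,0,0,0,0,0,0]]'
python3 go.py 443 -220.3 43
```

```text
time: 22.3
tcp_pos: [467.1, 31.9, 45.0]
ee_rot: [0.734, 0.68, 0.0, 0.0]
force: [-0.1, 0.6, -3.2]
finger_gap: 67.5
grasp_force: 29.9
t 22.3 tcp [467.1  31.9  45. ] gap 67.5 gf 29.941555705581777 F [-0.1  0.6 -3.2]
shift units [ 0.   -0.01  0.05] turn units [ 0. -0.  0.]
time: 23.55
tcp_pos: [467.5, 31.9, 166.2]
ee_rot: [0.734, 0.68, 0.001, 0.001]
force: [-0.4, -1.0, 0.4]
finger_gap: 91.2
grasp_force: 0.0
t 23.55 tcp [467.5  31.9 166.2] gap 91.2 gf 0.0 F [-0.4 -1.   0.4]
shift units [-6.33 -0.14  3.08] turn units [ 0.02 -0.    0.  ]
```

```bash
python3 -m pendant '[[100,-0.5,-0.13,0,0,0,0],[100,-0.9,0,0,0,0,0],[100,-1,0,0,0,0,0],[100,-1,0,0,0,0,0],[100,-1,0,0,0,0,0],[100,-0.9,0,0,0,0,0],[100,-0.7,0,0,0,0,0],[100,-0.33,0,0,0,0,0],[100,0,0,0,0,0,0],[100,0,0,0,0,0,0]]'
python3 chk.py mug,466.6,32.1,92,110,45 mugT,595,22.2,92,110,45 cup,476,149,63,75,40
python3 go.py 443 -220.3 43
```

```text
time: 24.8
tcp_pos: [442.3, -219.2, 164.5]
ee_rot: [0.733, 0.68, -0.0, -0.0]
force: [0.6, 0.8, 0.6]
finger_gap: 91.2
grasp_force: 0.0
scene mug 296 [465.4  34.4  97. ] [63.  64.   9.9] mean [465.8  34.9  96.1] zmax 102.0
scene mugT 274 [594.3  23.6  96.9] [63.2 63.3  9.8] mean [594.5  24.5  96.2] zmax 101.8
scene cup 180 [475.5 151.9  67.7] [45.4 46.4  9.3] mean [474.9 151.7  66.6] zmax 72.3
t 24.9 tcp [ 442.5 -219.3  164.7] gap 90.8 gf 0.0 F [-0.2 -0.6  0.8]
shift units [-0.03  0.02  3.04] turn units [-0.   -0.    0.01]
```

```bash
python3 -m pendant '[[100,-0.02,0.02,0.5,0,0,0],[100,0,0,0.8,0,0,0],[100,0,0,0.8,0,0,0],[100,0,0,0.55,0,0,0],[100,0,0,0.28,0,0,0],[100,0,0,0.1,0,0,0],[100,0,0,0,0,0,0],[0,0,0,0,0,0,0],[0,0,0,0,0,0,0],[0,0,0,0,0,0,0],[0,0,0,0,0,0,0],[0,0,0,0,0,0,0],[0,0,0,-0.2,0,0,0],[0,0,0,-0.5,0,0,0],[0,0,0,-0.5,0,0,0],[0,0,0,-0.1,0,0,0],[0,0,0,0,0,0,0],[0,0,0,0,0,0,0]]'
python3 go.py 453.8 -100.6 43.5
```

```text
time: 27.15
tcp_pos: [442.8, -220.8, 94.9]
ee_rot: [0.734, 0.68, -0.0, -0.001]
force: [-0.3, -0.1, -3.2]
finger_gap: 67.6
grasp_force: 30.0
t 27.15 tcp [ 442.8 -220.8   94.9] gap 67.6 gf 29.951703306287527 F [-0.3 -0.1 -3.2]
shift units [3.02 0.05 1.29] turn units [-0.01 -0.    0.  ]
```

```bash
python3 -m pendant '[[0,0.3,0.05,0,0,0,0],[0,0.6,0,0,0,0,0],[0,0.8,0,0,0,0,0],[0,0.76,0,0,0,0,0],[0,0.4,0,0,0,0,0],[0,0.16,0,0,0,0,0],[0,0,0,0,0,0,0],[0,0,0,0.3,0,0,0],[0,0,0,0.5,0,0,0],[0,0,0,0.25,0,0,0],[0,0,0,0.13,0,0,0],[0,0,0,0.08,0,0,0],[0,0,0,0.03,0,0,0],[0,0,0,0,0,0,0]]'
python3 go.py 453.8 -100.6 43
python3 -m pendant '[[50,0,0,0,0,0,0],[100,0,0,0,0,0,0],[100,0,0,0,0,0,0],[100,0,0,0,0,0,0],[100,0,0,-0.3,0,0,0],[100,0,0,-0.7,0,0,0],[100,0,0,-0.9,0,0,0],[100,0,0,-0.9,0,0,0],[100,0,0,-0.7,0,0,0],[100,0,0,-0.4,0,0,0],[100,0,0,0,0,0,0]]'
python3 go.py 539.5 325.8 42
```

```text
time: 28.9
tcp_pos: [454.5, -100.8, 44.1]
ee_rot: [0.734, 0.68, 0.0, 0.0]
force: [-0.2, 0.7, -2.4]
finger_gap: 67.2
grasp_force: 30.0
t 28.9 tcp [ 454.5 -100.8   44.1] gap 67.2 gf 29.951997455209494 F [-0.2  0.7 -2.4]
shift units [ 0.   -0.02  0.03] turn units [0. 0. 0.]
time: 30.28
tcp_pos: [454.9, -100.9, 201.4]
ee_rot: [0.734, 0.68, 0.001, 0.001]
force: [0.4, 0.2, 0.1]
finger_gap: 91.5
grasp_force: 0.0
t 30.27 tcp [ 454.9 -100.9  201.4] gap 91.5 gf 0.0 F [0.4 0.2 0.1]
shift units [10.8   1.29  3.98] turn units [0.02 0.01 0.  ]
```

```bash
python3 -m pendant '[[100,0.5,0,0,0,0,0],[100,0.9,0,0,0,0,0],[100,1,0,0,0,0,0],[100,1,0.2,0,0,0,0],[100,1,0.3,0,0,0,0],[100,1,0.3,0,0,0,0],[100,1,0.3,0,0,0,0],[100,1,0.19,0,0,0,0],[100,1,0,0,0,0,0],[100,1,0,0,0,0,0],[100,0.8,0,0,0,0,0],[100,0.45,0,0,0,0,0],[100,0.15,0,0,0,0,0],[100,0,0,0,0,0,0],[100,0,0,0,0,0,0]]'
python3 chk.py beak,453.8,-100.6,92,110,45 beakT,582.4,-110.5,92,110,45 mug,466.6,32.1,92,110,45 mugT,595,22.2,92,110,45 glassT,575,-232.5,95,110,45
python3 - <<'E'
from h import *
p,d,K,E=snap('wrist'); W=cloud(d,K,E)
t=W[(np.hypot(W[...,0]-540,W[...,1]-326)<43)&(abs(W[...,2]-98)<8)]; print(len(t),((t.max(0)+t.min(0))/2).round(1),np.ptp(t,axis=0).round(1))
E
python3 go.py 539.5 325.8 38
```

```text
time: 32.15
tcp_pos: [538.7, 325.1, 199.9]
ee_rot: [0.734, 0.679, -0.0, 0.0]
force: [1.0, -0.6, 0.8]
finger_gap: 91.4
grasp_force: 0.0
top beak 425 [453.4 -99.6  97.1] [64.6 62.8 10. ] mean [452.9 -99.8  96.1] zmax 102.1
top beakT 384 [ 582.3 -111.1   97.6] [63.6 62.9 11.1] mean [ 581.4 -111.1   96.2] zmax 103.1
top mug 427 [465.3  31.9  97.4] [64.8 63.6 10.8] mean [465.1  32.4  95.9] zmax 102.8
top mugT 379 [594.   22.2  97.1] [61.7 65.4 10. ] mean [594.2  22.1  96. ] zmax 102.1
top glassT 325 [ 575.  -232.5  101.6] [55.4 56.  13. ] mean [ 574.2 -231.3  102.6] zmax 108.1
scene beak 263 [452.5 -99.7  98.2] [63.6 66.7 12.3] mean [453.1 -97.8  96.5] zmax 104.3
scene beakT 231 [ 582.6 -110.3   97.2] [65.3 65.1 10.4] mean [ 582.5 -108.6   96.3] zmax 102.4
scene mug 296 [465.5  34.8  96.8] [65.3 64.3  9.5] mean [465.6  34.7  95.9] zmax 101.5
scene mugT 270 [595.2  23.8  97.7] [64.8 67.2 11.4] mean [594.7  24.5  96.3] zmax 103.4
scene glassT 182 [ 575.3 -231.   101.7] [55.9 60.1 13.5] mean [ 574.3 -228.1  102.5] zmax 108.5
3464 [539.8 326.6  96. ] [56.5 56.  12.1]
t 32.3 tcp [538.8 325.4 200. ] gap 91.3 gf 0.0 F [ 0.9 -0.2 -0.6]
shift units [0.01 0.02 4.05] turn units [ 0.  0. -0.]
```

Mug and beaker sit within 1–2 mm of their places. Now I pick the glass off the mat and lift it high.

```bash
python3 -m pendant '[[100,0.02,0.02,0.6,0,0,0],[100,0,0,0.9,0,0,0],[100,0,0,0.9,0,0,0],[100,0,0,0.8,0,0,0],[100,0,0,0.5,0,0,0],[100,0,0,0.25,0,0,0],[100,0,0,0.1,0,0,0],[100,0,0,0,0,0,0],[0,0,0,0,0,0,0],[0,0,0,0,0,0,0],[0,0,0,0,0,0,0],[0,0,0,0,0,0,0],[0,0,0,0,0,0,0],[0,0,0,0,0,0,0]]'
python3 -m pendant '[[0,0,0,-0.3,0,0,0],[0,0,0,-0.7,0,0,0],[0,0,0,-0.9,0,0,0],[0,0,0,-0.9,0,0,0],[0,0,0,-0.7,0,0,0],[0,0,0,-0.4,0,0,0],[0,0,0,0,0,0,0],[0,0,0,0,0,0,0]]'
python3 go.py 446.6 -222.6 43
```

```text
time: 34.05
tcp_pos: [539.7, 326.9, 38.1]
ee_rot: [0.734, 0.68, 0.0, 0.0]
force: [0.3, -0.4, 5.7]
finger_gap: 60.4
grasp_force: 30.1
time: 35.05
tcp_pos: [539.0, 326.5, 192.7]
ee_rot: [0.734, 0.68, -0.001, -0.0]
force: [0.0, 0.1, -1.6]
finger_gap: 60.4
grasp_force: 29.9
t 35.05 tcp [539.  326.5 192.7] gap 60.4 gf 29.901358479473856 F [ 0.   0.1 -1.6]
shift units [-13.86  -1.25   3.76] turn units [-0.01  0.01  0.  ]
```

```bash
python3 -m pendant '[[0,-0.4,-0.25,0,0,0,0],[0,-0.7,-0.4,0,0,0,0],[0,-0.9,-0.4,0,0,0,0],[0,-0.9,-0.2,0,0,0,0],[0,-0.9,0,0,0,0,0],[0,-0.9,0,0,0,0,0],[0,-0.9,0,0,0,0,0],[0,-0.9,0,0,0,0,0],[0,-0.9,0,0,0,0,0],[0,-0.9,0,0,0,0,0],[0,-0.9,0,0,0,0,0],[0,-0.9,0,0,0,0,0],[0,-0.9,0,0,0,0,0],[0,-0.9,0,0,0,0,0],[0,-0.9,0,0,0,0,0],[0,-0.6,0,0,0,0,0],[0,-0.36,0,0,0,0,0],[0,-0.1,0,0,0,0,0],[0,0,0,0,0,0,0],[0,0,0,0,0,0,0]]'
python3 go.py 446.6 -222.6 43
```

```text
time: 37.55
tcp_pos: [447.5, -221.4, 193.9]
ee_rot: [0.733, 0.68, 0.0, -0.0]
force: [0.7, -0.8, -1.2]
finger_gap: 60.5
grasp_force: 29.9
t 37.55 tcp [ 447.5 -221.4  193.9] gap 60.5 gf 29.901974916065228 F [ 0.7 -0.8 -1.2]
shift units [-0.03 -0.02  3.77] turn units [-0.   -0.    0.01]
```

```bash
python3 -m pendant '[[0,-0.03,-0.02,0.4,0,0,0],[0,0,0,0.8,0,0,0],[0,0,0,0.8,0,0,0],[0,0,0,0.8,0,0,0],[0,0,0,0.45,0,0,0],[0,0,0,0.25,0,0,0],[0,0,0,0.15,0,0,0],[0,0,0,0.1,0,0,0],[0,0,0,0,0,0,0]]'
python3 go.py 446.6 -222.6 42.5
python3 -m pendant '[[50,0,0,0,0,0,0],[100,0,0,0,0,0,0],[100,0,0,0,0,0,0],[100,0,0,0,0,0,0],[100,0,0,-0.3,0,0,0],[100,0,0,-0.7,0,0,0],[100,0,0,-0.9,0,0,0],[100,0,0,-0.9,0,0,0],[100,0,0,-0.7,0,0,0],[100,-0.6,-0.6,-0.4,0,0,0],[100,-0.9,-0.6,0,0,0,0],[100,-0.9,-0.4,0,0,0,0],[100,-0.9,0,0,0,0,0],[100,-0.6,0,0,0,0,0],[100,-0.6,0,0,0,0,0],[100,0,0,0,0,0,0],[100,0,0,0,0,0,0]]'
python3 chk.py glass,446.6,-222.6,95,110,45 glassT,575,-232.5,95,110,45 beak,453.8,-100.6,92,110,45 mug,466.6,32.1,92,110,45 cup,476,149,63,75,40 cupT,604.5,139.5,63,75,40
python3 -c "
from h import *
p,d,K,E=snap('top'); cv2.imwrite('pics/end.png',cv2.resize(p[130:250,200:460,::-1],None,fx=3,fy=3))"
```

```text
time: 38.67
tcp_pos: [446.7, -223.4, 44.1]
ee_rot: [0.734, 0.68, 0.0, 0.0]
force: [0.3, -0.8, -1.5]
finger_gap: 60.6
grasp_force: 29.9
t 38.67 tcp [ 446.7 -223.4   44.1] gap 60.6 gf 29.90201133194205 F [ 0.3 -0.8 -1.5]
shift units [ 0.02 -0.    0.04] turn units [0. 0. 0.]
time: 40.8
tcp_pos: [369.2, -397.3, 199.8]
ee_rot: [0.733, 0.68, 0.0, -0.0]
force: [0.1, -0.1, 0.2]
finger_gap: 91.0
grasp_force: 0.0
top glassT 183 [ 579.1 -229.3  102. ] [48.8 50.6 12.9] mean [ 582.3 -224.3  102.5] zmax 108.5
top beak 420 [ 453.6 -100.    97. ] [65.1 63.5 10. ] mean [452.9 -99.9  96.1] zmax 102.0
top mug 418 [465.3  31.8  97.7] [64.7 63.7 11.5] mean [465.4  32.8  96. ] zmax 103.5
top cup 198 [474.5 149.8  67.9] [45.5 45.5  9.8] mean [474.5 149.6  66.6] zmax 72.9
top cupT 190 [604.2 132.3  67. ] [44.8 63.6  7.8] mean [604.6 139.3  66.4] zmax 70.9
scene glass 195 [ 445.4 -224.5  101.5] [56.6 57.9 12.8] mean [ 444.8 -220.5  102.7] zmax 107.9
scene glassT 181 [ 576.  -232.   101.6] [57.4 56.8 13.2] mean [ 574.4 -228.3  102.5] zmax 108.2
scene beak 257 [452.3 -97.5  97.1] [64.6 72.9 10.1] mean [453.3 -97.9  96.3] zmax 102.1
scene mug 298 [467.1  34.   96.8] [64.1 69.8  9.4] mean [466.   35.1  96.1] zmax 101.5
scene cup 168 [475.1 151.1  67.9] [45.6 48.2  9.9] mean [475.3 152.   66.5] zmax 72.9
scene cupT 160 [603.5 141.7  67.2] [47.5 47.7  8.2] mean [604.1 142.4  66.5] zmax 71.3
```

View pics/end.png

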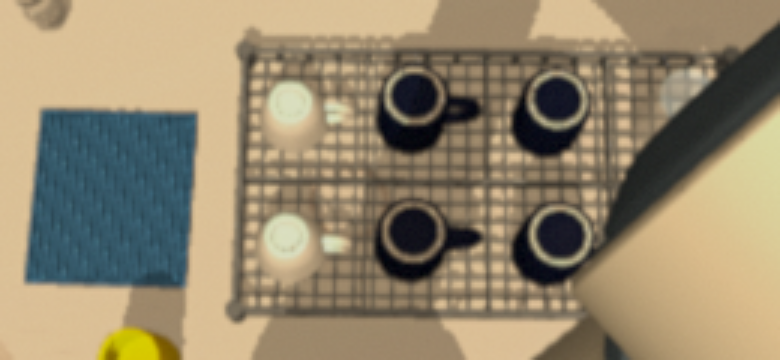

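The top crop shows cup, mug and beaker each in line with its twin, handles parallel and the mat empty. The scene depth puts the glass upright, 130 mm in front of its twin and within 3 mm of its line. Handing in.

```bash
python3 -c "
from station import sign_off
print(sign_off())"
```

```text
the job is handed in; nothing more can be done
None
```

I handed the job in at about 41 s: cup, mug, beaker and glass each stand upright in front of their own twin, within about 3 mm by the cameras, and the back row was not moved; no verdict came back.

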